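# Clear the kettle off the gas ring and hold the lighter to the burner

### The arm

A 7-joint arm with a two-finger parallel gripper is mounted at the origin on a cart in front of the work surface, level with it; the furniture and walls round the work are solid. World frame = base frame: x ahead of the robot, y to its left, z up, the work surface at z = 0. Lengths are in m, angles in rad, forces in N, time in s.
With the tool pointing down it reaches from about 0.4 to 0.85 m from the base axis. Payload 4.4 kg.
Tool frame: the origin (TCP) lies midway between the tips of the shut fingers; the grasp point (between the pads) lies 19 mm behind it; z points along the fingers, y is the line along which they close (so a half turn about z gives the same grasp; the last joint's range is limited). The gripper opens to 94 mm and grips with 3 to 60 N. Pads are 16 mm wide; open, the fingers measure 119 mm over their backs; the gripper's body (75 mm by 177 mm) begins 78 mm behind the grasp point.
Start: joints at [-1.416, 0.628, 0.038, 1.517, -0.027, 0.996, -0.02], TCP at [0.142, 0.634, 0.205] pointing down, gripper open.
Joint ranges: [-3.06, 3.06], [-0.37, 2.12], [-1.25, 1.32], [0.18, 2.47], [-1.1, 4.24], [0.23, 1.98], [-2.94, 2.94]. Speed limits (rad/s): [2.57, 2.57, 3.14, 3.14, 3.14, 3.14, 3.14].

### API

Orientations are given as a unit quaternion [w, x, y, z].
In Python, from station import monitor, read_camera, calibration, workorder gives the robot as it stands.
- The arm moves only by the tool play_rows, never from a script. Its argument "series" is a list of rows, each an object with "twist": the turn, a rotation vector about the world's x, y, z each as a share of pi/4 rad, from -1 to 1, a list of three; "dp": the shift along the world's x, y, z each as a share of 20 cm, from -1 to 1, a list of three; "hand": the opening, from -1 (shut) to 1 (fully open). In form: [{"twist": [wx, wy, wz], "dp": [dx, dy, dz], "hand": hand}, ...]. A call has 1 to 8 rows; each row is the pose to reach, as a shift and turn from the pose commanded when the call began; what a row does not reach only later rows make up. A row lasts 1/8 s, in which the tool goes at most 62.5 mm and 10.7 degrees, less where a joint would pass 70% of its speed; a pose out of reach is approached as far as the arm can. A call with a number of a shift or a turn outside -1 to 1 is refused whole. A call with a gripper value outside its range is refused whole. The fingers move at their own pace and stop on an object; the grip force is fixed at half the most. Time passes only in rows, so rows that repeat a pose let the fingers close. It gives the time, the measured TCP pose, the force, the opening and the grip force at its end, in the units of the state.
- monitor.state(): the state, without advancing time (a new reading comes with each control period).
- read_camera(name): name is "scene" or "top"; returns the picture (400x640x3 uint8, red, green, blue); there is no depth.
- calibration(name): a dict with "K" (3x3 intrinsics, pixels), "position" and "rotation" of the camera in the world. Camera axes: x right, y up, looking along -z (the intrinsics and any distortion apply to the point x, -y, -z); pixel columns grow to the right and rows downward; lengths in m; the calibration is good to about 2 mm. A picture is of the moment at which its call begins. calibration takes no time and is no camera call.
- workorder.hand_in(): hands the job in; it is judged then, once.
The state is a dict: "clock": time; "q": joint angles; "joint_velocities": joint speeds; "joint_efforts": joint torques, N m; "eef_pos": TCP position; "tcp_rot": TCP orientation; "force": force on the tool from outside, world axes, zero at the start; "torque": the same for the moment, N m; "gripper_width": finger opening in m; "gripper_force": force on a finger pad.
Only numpy, scipy, OpenCV 4.12 (cv2) and the standard library are available. Lean on these libraries where they do the work, as an engineer would, in place of code of your own. Each camera call takes 0.05 s, during which the arm holds its last target. There are 200 camera calls.

### The job

The gas ring is to be lit: lift the kettle off it and set it down gently, upright, in the middle of the round cork mat, and let go of it. Then draw the red gas lighter up out of its wooden block, turn it from upright to a slant of about 45 degrees with its nose pointing down, so that the hand stays out to one side of the flame, and hold the tip of its nose over the middle of the burner cap, about 15 mm above it, clear of the hob. Finish while still holding it there; leave the other things where they stand.

Things in the scene. Friction and masses are not known exactly. Their poses are not given: they have to be found in the camera images.
- hob: single-ring gas hob, fixed: steel tray 230 (x) x 240 (y) x 42 mm high, black knob at its -x side, burner in the middle, black pan support of four 9 mm bars at 45, 135, 225, 315 degrees in its frame, from 47 to 104 mm off the burner's axis, tops 76 mm above the worktop. Origin: centre of its underside. Stands right or left of the robot's middle, turned a little; the cork mat on the other side
- burner_top (a point): centre of the top of the hob's dark round burner cap (cap 68 mm across), 58 mm above the worktop, 18 mm below the top of the pan support; axes as the hob's
- kettle: pale steel stove kettle, 190 mm across, 231 mm long over the spout, 234 mm high with the black hoop handle arching over its lid; 0.5 to 0.9 kg; loose, stands on the pan support at the start. Origin: on its underside, 17 mm from the body's axis towards the spout; z up, spout along +y, hoop in its y-z plane
- kettle_foot (a point): centre of the kettle's round base (base 185 mm across), on the underside
- kettle_grip (a point): point inside the top of the kettle's hoop handle, over the middle of the kettle, 222 mm above its underside (the handle's top is 12 mm higher); the handle is 26 mm wide across its plane (along the kettle's x), so the fingers close along the kettle's x; from there down the lid's knob is 74 mm below
- cork_mat: round cork pot mat, 240 mm across, 8 mm thick, fixed to the worktop. Origin: centre of its underside
- wood_block: upright wooden utensil block, fixed, 62 (x) x 155 (y) x 134 mm high on a foot 70 x 163 mm. Origin: centre of its underside. The lighter stands in a fitted well at y = +42 mm: recess 21 x 28 mm, 14 mm deep, and below it a 13 mm square hole for the nose. A yellow peeler, fixed, stands in a well at y = -43 mm, its handle sticking out 74 mm above the block
- lighter: red long-nose gas lighter, 60 g, 220 mm long, loose; stands nose down in the block, 2 mm play all round. Handle 24 (x) x 110 (y) x 17 mm (z), small trigger on -x near the nose; steel nose 9 mm thick, 114 mm long. Origin: where handle and nose meet, on a flat side (z = 0); +y runs to the tail, -y to the tip. In the block +y is up, z along the block's x. Lift 130 mm to clear the block
- lighter_tip (a point): tip of the lighter's nose, on the nose's axis; axes as the lighter's
- lighter_grip (a point): middle of the lighter's handle where it is best gripped, 174 mm from the tip along the lighter's axis, 46 mm above the block's top and 50 mm below the lighter's tail; the handle is 17 mm thick along the lighter's z
- mug: bystander: dark grey and cream mug, 86 mm across, 99 mm high, standing behind on the left; origin at its underside
- onion: bystander: brown onion, 82 mm, behind on the left; origin at its underside
- garlic: bystander: bulb of garlic, 56 mm, in front of the wooden block; origin at its underside
- lime: bystander: green lime, 57 mm, in front of the wooden block; origin at its underside
- tuna_tin: bystander: flat food tin, 86 mm across, 40 mm high, behind on the right; origin at its underside
- spoon: bystander: spoon with red handle, 190 mm long, lying flat between hob and mat; origin at its underside
Not all that is in view belongs to the job. Of the things that look like the lighter, the smallest one is meant.

How it is judged:
On the way, in this order (a step that is already met when the one before it is completed fails the run):
1. the kettle stands upright on the cork mat and has been let go (horizontal distance between kettle_foot and cork_mat below 0.04 m and angle between kettle's own z axis and vertical below 0.1 rad and contact force between kettle and cork_mat above 2 N and contact force between the fingers and kettle below 0.1 N and linear speed of kettle below 0.03 m/s), for 0.3 s.
2. the lighter has been drawn out of its block (z of lighter_tip in the frame of wood_block above 0.137 m and contact force between the fingers and lighter above 0.5 N), for 0.1 s.
At the end, for the whole second after the job is handed in: held still by the fingers, lighter 30 to 60 degrees from upright, nose tip within 22 mm of the burner axis and 3 to 30 mm above the cap, touching neither hob, block nor kettle; kettle released, at rest, upright on the mat within 40 mm of its centre (all of step 1 and horizontal distance between lighter_tip and burner_top below 0.022 m and z of lighter_tip in the frame of burner_top between 0.003 and 0.03 m and angle between lighter's own y axis and vertical between 0.52 and 1.05 rad and contact force between the fingers and lighter above 0.5 N and linear speed of lighter below 0.03 m/s and contact force between lighter and hob below 0.1 N and contact force between lighter and wood_block below 0.1 N and contact force between lighter and kettle below 0.1 N); the arm keeps its last pose, push and grip.
It fails at once if the kettle is tipped by more than 25 degrees (angle between kettle's own z axis and vertical above 0.44 rad).
It fails at once if the kettle is dropped (falls loose by about 10 mm or more) (contact force between the fingers and kettle below 0.1 N and linear speed of kettle above 0.42 m/s).
It fails at once if the kettle is banged down on the mat (meets it at over 0.35 m/s) (contact force between kettle and cork_mat above 1 N and linear speed of kettle above 0.35 m/s).
It fails at once if a bystander is moved by more than 30 mm (distance of any of mug, onion, garlic, lime, tuna_tin, spoon from where it was at the start of the episode above 0.03 m).
It also fails if it takes over 61 s, if anything falls off the work surface, if the arm or the gripper's body presses on something with over 40 N, if the wrist force passes 120 N, or if a joint passes its speed limit or range.

## Working session

There is one attempt and no reset: what is moved stays moved. The work goes in short steps, Python scripts to look and compute and a tool call to move; the robot and the scene stay as the last step left them, time stands still between calls to the robot, and variables do not carry over. Pictures are saved under pics/ and viewed, at most 10 in all, crops included, and the job is handed in when it is done.

Besides the shell and the picture viewer there is one more tool, called after "Call:" as name(argument=value, ...) on one line, values as JSON. play_rows: Moves the arm, as the interface text tells. Shift numbers are shares of 20 cm and turn numbers shares of pi/4 rad, none past 1 either way. Its arguments: {"type":"object","properties":{"series":{"type":"array","items":{"type":"object","properties":{"twist":{"type":"array","items":{"type":"number"}},"dp":{"type":"array","items":{"type":"number"}},"hand":{"type":"number"}}}}},"required":["series"]}

```bash
mkdir -p pics; cat > h.py <<'E'
import numpy as np, cv2
from station import monitor, read_camera, calibration, workorder
def ray(name,uv):
    c=calibration(name);K=np.array(c["K"]);R=np.array(c["rotation"]);p=np.array(c["position"])
    d=np.linalg.inv(K)@np.array([uv[0],uv[1],1.]);d=R@np.array([d[0],-d[1],-d[2]]);return p,d/np.linalg.norm(d)
def onz(name,uv,z):
    p,d=ray(name,uv);return p+d*(z-p[2])/d[2]
def proj(name,P):
    c=calibration(name);K=np.array(c["K"]);R=np.array(c["rotation"]);q=R.T@(np.array(P)-np.array(c["position"]))
    q=K@np.array([q[0],-q[1],-q[2]]);return q[:2]/q[2]
def tri(a,ua,b,ub):
    p,d=ray(a,ua);q,e=ray(b,ub);s=np.linalg.lstsq(np.c_[d,-e],q-p,rcond=None)[0]
    A=p+s[0]*d;B=q+s[1]*e;return (A+B)/2,np.linalg.norm(A-B)
def snap(name,f):
    im=read_camera(name);cv2.imwrite(f"pics/{f}.png",im[:,:,::-1]);return im
E
python3 - <<'E'
from h import *
for n in("scene","top"):
    snap(n,n+"0");c=calibration(n);print({k:(np.round(v,3).tolist() if not isinstance(v,str) else v) for k,v in c.items()})
s=monitor.state();print(s["clock"],s["eef_pos"],s["tcp_rot"],s["gripper_width"])
E
```

```text
{'K': [[370.741, 0.0, 319.565], [0.0, 370.741, 197.362], [0.0, 0.0, 1.0]], 'position': [0.009, -0.551, 0.775], 'rotation': [0.82, 0.41, -0.174, -0.359]}
{'K': [[475.965, 0.0, 319.392], [0.0, 475.965, 213.9], [0.0, 0.0, 1.0]], 'position': [0.39, 0.017, 1.822], 'rotation': [-0.701, -0.034, 0.042, 0.711]}
0.1 [0.14219887 0.63365752 0.20468044] [-7.39113136e-05  1.10172973e-01  9.93912090e-01 -8.16987868e-04] 0.09367357439103198
```

View pics/scene0.png

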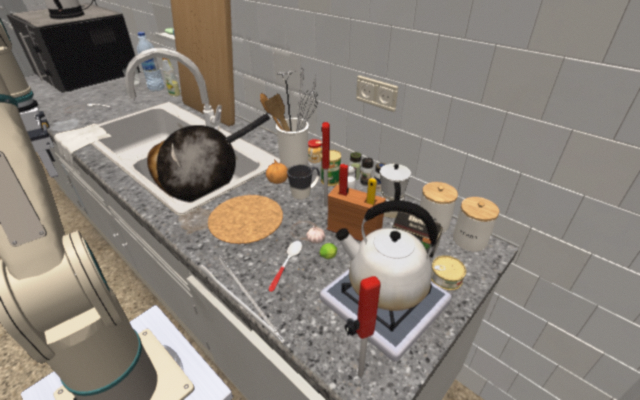

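View pics/top0.png

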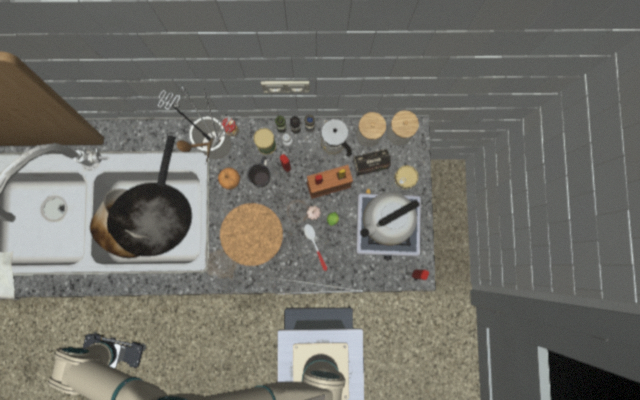

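The scene picture shows the kettle on the hob at (392,270), the cork mat at (245,217), and the block at (357,210). There are three red lighter-like things: a tall one behind the block at (326,145), one standing in the block at (343,178), and a large one in front at (369,310). The one in the block is the smallest and stands in its well next to the yellow peeler, so it fits the description. I'll enlarge it to confirm.

```bash
python3 - <<'E'
s=open('h.py').read()
s=s.replace('import numpy as np, cv2','import numpy as np, cv2\nfrom scipy.spatial.transform import Rotation as Ro').replace('R=np.array(c["rotation"])','R=Ro.from_quat(np.roll(c["rotation"],-1)).as_matrix()')
open('h.py','w').write(s)
a=__import__('cv2');t=a.imread('pics/top0.png');c=a.imread('pics/scene0.png')
a.imwrite('pics/tc.png',a.resize(t[140:290,295:445],None,fx=4,fy=4,interpolation=a.INTER_CUBIC))
a.imwrite('pics/sc.png',a.resize(c[110:350,310:470],None,fx=2.5*1,fy=2.5,interpolation=a.INTER_CUBIC))
E
python3 - <<'E'
from h import *
im=cv2.imread('pics/top0.png');hsv=cv2.cvtColor(im,cv2.COLOR_BGR2HSV)
print(onz('top',(320,385),0))
m=cv2.inRange(hsv,(5,80,80),(20,255,255));m[:, :215]=0;m[:,290:]=0;m[:195]=0
c=max(cv2.findContours(m,0,1)[0],key=cv2.contourArea);e=cv2.fitEllipse(c);print('mat',e,onz('top',e[0],.008))
m=cv2.inRange(hsv,(0,90,40),(20,255,255));m[:160]=0;m[200:]=0;m[:,:300]=0;m[:,360:]=0
c=max(cv2.findContours(m,0,1)[0],key=cv2.contourArea);r=cv2.minAreaRect(c);print('block',r,np.round([onz('top',p,.134) for p in cv2.boxPoints(r)],3))
E
```

```text
[-0.05177468  0.00181916  0.        ]
mat ((250.9795379638672, 234.03903198242188), (61.2315673828125, 62.28479766845703), 59.68217086791992) [0.51132231 0.25700249 0.008     ]
block ((329.339599609375, 181.1886749267578), (22.801849365234375, 44.504817962646484), 74.05460357666016) [[ 0.708  0.047  0.134]
 [ 0.751 -0.108  0.134]
 [ 0.671 -0.128  0.134]
 [ 0.628  0.026  0.134]]
```

View pics/tc.png

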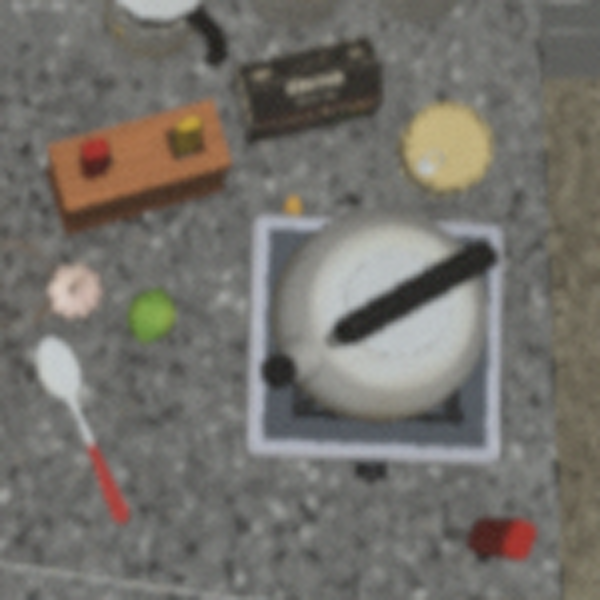

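View pics/sc.png

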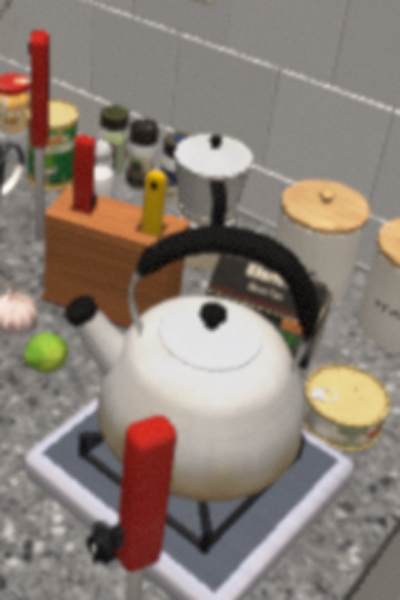

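The top crop shows the tray corners at (257,215), (503,227), (498,460) and (248,453), the handle from (345,330) to (490,250), and the spout at (278,370). The lighter tail is at (95,155) and the peeler at (187,135). The scene crop confirms that the red one in the block, at crop (85,175), is the smallest of the three and is the lighter meant.

```bash
python3 - <<'E'
from h import *
T=lambda p:((p[0]+.5)/4-.5+295,(p[1]+.5)/4-.5+140)
S=lambda p:((p[0]+.5)/2.5-.5+310,(p[1]+.5)/2.5-.5+110)
f=lambda a:np.round(a,3)
tc=[onz('top',T(p),.042) for p in[(257,215),(503,227),(498,460),(248,453)]]
print('tray',f(tc),'c',f(np.mean(tc,0)),'dims',[round(np.linalg.norm(tc[i]-tc[i-1]),3) for i in range(4)])
b=[onz('top',T(p),.134) for p in[(50,147),(215,100),(230,157),(65,207)]]
print('block',f(b),f(np.mean(b,0)),[round(np.linalg.norm(b[i]-b[i-1]),3) for i in range(4)])
print('lighter tail',f(onz('top',T((95,150)),.23)),tri('top',T((95,148)),'scene',S((87,140))))
print('peeler',f(onz('top',T((188,130)),.208)))
print('body circ',[f(onz('top',T((380,315)),z)) for z in(.12,.15)],f(onz('top',T((485,315)),.13)))
print('lidknob scene',f(onz('scene',S((212,308)),.22)))
# handle centreline in top, z=.31 at middle
im=cv2.imread('pics/top0.png');g=cv2.cvtColor(im,cv2.COLOR_BGR2GRAY)
m=(g<60).astype(np.uint8);m[:195]=0;m[226:]=0;m[:,:376]=0;m[:,422:]=0
n,l,st,ce=cv2.connectedComponentsWithStats(m);k=1+np.argmax(st[1:,4]);pts=np.argwhere(l==k)[:,::-1].astype(np.float32)
r=cv2.minAreaRect(pts);print('handle',r,st[k]);bx=cv2.boxPoints(r)
print(f([onz('top',p,.3) for p in bx]),f(onz('top',r[0],.305)))
E
```

```text
tray [[ 0.658 -0.155  0.042]
 [ 0.643 -0.387  0.042]
 [ 0.424 -0.375  0.042]
 [ 0.433 -0.141  0.042]] c [ 0.54  -0.264  0.042] dims [np.float64(0.225), np.float64(0.233), np.float64(0.22), np.float64(0.234)]
block [[ 0.708  0.039  0.134]
 [ 0.749 -0.11   0.134]
 [ 0.697 -0.123  0.134]
 [ 0.653  0.026  0.134]] [ 0.702 -0.042  0.134] [np.float64(0.056), np.float64(0.155), np.float64(0.054), np.float64(0.155)]
lighter tail [ 0.687 -0.     0.23 ] (array([ 0.69035507, -0.00113532,  0.22354754]), np.float64(0.0018851743203297704))
peeler [ 0.707 -0.081  0.208]
body circ [array([ 0.554, -0.256,  0.12 ]), array([ 0.551, -0.251,  0.15 ])] [ 0.551 -0.348  0.13 ]
lidknob scene [ 0.558 -0.257  0.22 ]
handle ((398.260498046875, 213.2525634765625), (6.685659408569336, 43.044654846191406), 58.73627471923828) [379 201  39  24 239]
[[ 0.527 -0.19   0.3  ]
 [ 0.597 -0.311  0.3  ]
 [ 0.579 -0.321  0.3  ]
 [ 0.508 -0.2    0.3  ]] [ 0.552 -0.254  0.305]
```

Call:
play_rows(series=[{"dp": [0.2, -0.1, 0.5], "twist": [0, 0, 0], "hand": 1}, {"dp": [0.5, -0.3, 1], "twist": [0, 0, 0], "hand": 1}, {"dp": [0.8, -0.42, 1], "twist": [0, 0, 0], "hand": 1}, {"dp": [0.8, -0.42, 1], "twist": [0, 0, 0], "hand": 1}, {"dp": [0.8, -0.42, 1], "twist": [0, 0, 0], "hand": 1}, {"dp": [0.8, -0.42, 1], "twist": [0, 0, 0], "hand": 1}])

```text
clock: 0.85
eef_pos: [0.3045, 0.5495, 0.4064]
tcp_rot: [0.001, 0.112, 0.994, 0.001]
force: [-0.6, 0.4, -0.5]
gripper_width: 0.0943
gripper_force: 0.0
```

```bash
python3 - <<'E'
from h import *
im=cv2.imread('pics/top0.png');hsv=cv2.cvtColor(im,cv2.COLOR_BGR2HSV)
m=cv2.inRange(hsv,(0,130,60),(8,255,255))|cv2.inRange(hsv,(172,130,60),(180,255,255))
m[:150]=0;m[180:]=0;m[:,:275]=0;m[:,300:]=0
ys,xs=np.nonzero(m);print(xs.min(),xs.max(),ys.min(),ys.max(),tri('top',(xs[ys>ys.min()+12].mean() if 0 else 283,155),'scene',(326,124)))
print(monitor.state())
E
```

```text
280 288 155 170 (array([0.74858833, 0.11673502, 0.29099733]), np.float64(0.0045681050213745664))
{'clock': 0.85, 'q': array([-1.15161247,  0.46148475,  0.07203825,  1.25547482, -0.03163473,
        1.4237063 ,  0.26353359]), 'joint_velocities': array([-0.04385404,  0.02468523, -0.04815034,  0.04563115, -0.02117376,
       -0.01491436, -0.01309448]), 'joint_efforts': array([  1.52064957, -50.68583608,   2.03811429, -22.78511882,
         0.16019572,   0.1597177 ,   0.12656014]), 'eef_pos': array([0.30450359, 0.54948638, 0.40637029]), 'tcp_rot': array([7.23739267e-04, 1.12137762e-01, 9.93692077e-01, 8.09002648e-04]), 'force': array([-0.55556147,  0.39728362, -0.53177042]), 'torque': array([0.00929407, 0.08010568, 0.00244255]), 'gripper_force': 0.0, 'gripper_width': 0.09427113325455319}
```

Call:
play_rows(series=[{"dp": [0.4, -0.3, 0.05], "twist": [0, 0, -0.2], "hand": 1}, {"dp": [0.8, -0.6, 0.05], "twist": [0, 0, -0.4], "hand": 1}, {"dp": [0.9, -0.9, 0.05], "twist": [0, 0, -0.6], "hand": 1}, {"dp": [0.9, -1, 0.05], "twist": [0, 0, -0.6], "hand": 1}, {"dp": [0.9, -1, 0.05], "twist": [0, 0, -0.6], "hand": 1}])

```text
clock: 1.48
eef_pos: [0.4829, 0.3473, 0.4141]
tcp_rot: [-0.0, 0.341, 0.94, -0.001]
force: [-0.5, -0.1, -0.3]
gripper_width: 0.094
gripper_force: 0.0
```

Call:
play_rows(series=[{"dp": [0.05, -0.3, 0.05], "twist": [0, 0, -0.2], "hand": 1}, {"dp": [0.1, -0.6, 0.05], "twist": [0, 0, -0.3], "hand": 1}, {"dp": [0.1, -0.9, 0.05], "twist": [0, 0, -0.45], "hand": 1}, {"dp": [0.1, -1, 0.05], "twist": [0, 0, -0.45], "hand": 1}, {"dp": [0.1, -1, 0.05], "twist": [0, 0, -0.45], "hand": 1}])

```text
clock: 2.1
eef_pos: [0.5016, 0.151, 0.4248]
tcp_rot: [-0.001, 0.499, 0.867, -0.0]
force: [0.3, 0.5, 0.5]
gripper_width: 0.0941
gripper_force: 0.0
```

Call:
play_rows(series=[{"dp": [0.05, -0.3, 0], "twist": [0, 0, 0], "hand": 1}, {"dp": [0.1, -0.6, 0], "twist": [0, 0, 0], "hand": 1}, {"dp": [0.15, -0.9, 0], "twist": [0, 0, 0], "hand": 1}, {"dp": [0.15, -1, 0], "twist": [0, 0, 0], "hand": 1}, {"dp": [0.15, -1, 0], "twist": [0, 0, 0], "hand": 1}])

```text
clock: 2.72
eef_pos: [0.5329, -0.0482, 0.4246]
tcp_rot: [-0.001, 0.499, 0.867, 0.0]
force: [1.0, 0.8, -0.7]
gripper_width: 0.094
gripper_force: 0.0
```

Call:
play_rows(series=[{"dp": [0.05, -0.3, 0], "twist": [0, 0, 0], "hand": 1}, {"dp": [0.1, -0.6, 0], "twist": [0, 0, 0], "hand": 1}, {"dp": [0.1, -0.9, 0], "twist": [0, 0, 0], "hand": 1}, {"dp": [0.1, -1, -0.1], "twist": [0, 0, 0], "hand": 1}, {"dp": [0.1, -1, -0.1], "twist": [0, 0, 0], "hand": 1}, {"dp": [0.1, -1, -0.1], "twist": [0, 0, 0], "hand": 1}])

```text
clock: 3.48
eef_pos: [0.5541, -0.2461, 0.4055]
tcp_rot: [-0.0, 0.497, 0.868, 0.001]
force: [-0.5, 0.5, 0.3]
gripper_width: 0.0939
gripper_force: 0.0
```

```bash
python3 - <<'E'
from h import *
a=snap('scene','s1');t=snap('top','t1')
a=cv2.resize(a[140:340,290:490,::-1],None,fx=2.5,fy=2.5,interpolation=2);cv2.imwrite('pics/s1c.png',a)
print(monitor.state()["eef_pos"],proj('scene',(.553,-.255,.298)),proj('scene',monitor.state()["eef_pos"]))
E
```

```text
[ 0.55374537 -0.2470018   0.4061728 ] [396.8218498  205.69181523] [400.07266428 159.16851432]
```

View pics/s1c.png

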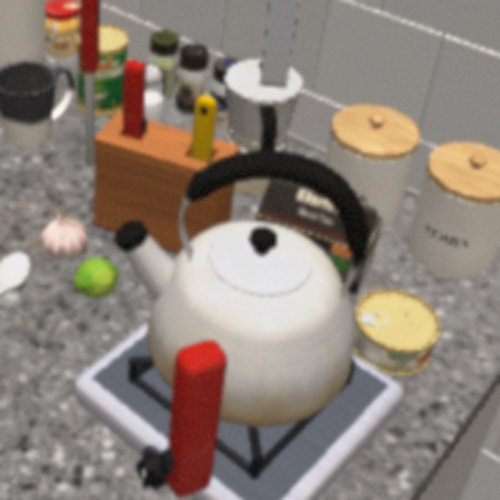

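The crop shows the handle's top middle at (268,160), matching the predicted grip at (267,164). The fingers line up over it, so I descend and grip.

Call:
play_rows(series=[{"dp": [0, -0.04, -0.15], "twist": [0, 0, 0], "hand": 1}, {"dp": [0, -0.04, -0.3], "twist": [0, 0, 0], "hand": 1}, {"dp": [0, -0.04, -0.45], "twist": [0, 0, 0], "hand": 1}, {"dp": [0, -0.04, -0.55], "twist": [0, 0, 0], "hand": 1}, {"dp": [0, -0.04, -0.63], "twist": [0, 0, 0], "hand": 1}, {"dp": [0, -0.04, -0.63], "twist": [0, 0, 0], "hand": 1}, {"dp": [0, -0.04, -0.63], "twist": [0, 0, 0], "hand": 1}])

```text
clock: 4.45
eef_pos: [0.553, -0.2578, 0.2805]
tcp_rot: [0.001, 0.499, 0.867, 0.0]
force: [0.7, -0.7, 0.2]
gripper_width: 0.0944
gripper_force: 0.0
```

Call:
play_rows(series=[{"dp": [0, 0, 0], "twist": [0, 0, 0], "hand": -0.2}, {"dp": [0, 0, 0], "twist": [0, 0, 0], "hand": -0.4}, {"dp": [0, 0, 0], "twist": [0, 0, 0], "hand": -1}, {"dp": [0, 0, 0], "twist": [0, 0, 0], "hand": -1}, {"dp": [0, 0, 0], "twist": [0, 0, 0], "hand": -1}, {"dp": [0, 0, 0], "twist": [0, 0, 0], "hand": -1}, {"dp": [0, 0, 0], "twist": [0, 0, 0], "hand": -1}, {"dp": [0, 0, 0], "twist": [0, 0, 0], "hand": -1}])

```text
clock: 5.45
eef_pos: [0.5536, -0.2566, 0.2797]
tcp_rot: [0.001, 0.499, 0.867, 0.001]
force: [2.9, 1.9, 1.7]
gripper_width: 0.0251
gripper_force: 29.8
```

Call:
play_rows(series=[{"dp": [0, 0, 0.05], "twist": [0, 0, 0], "hand": -1}, {"dp": [0, 0, 0.1], "twist": [0, 0, 0], "hand": -1}, {"dp": [0, 0, 0.17], "twist": [0, 0, 0], "hand": -1}, {"dp": [0, 0, 0.25], "twist": [0, 0, 0], "hand": -1}, {"dp": [0, 0, 0.32], "twist": [0, 0, 0], "hand": -1}, {"dp": [0, 0, 0.4], "twist": [0, 0, 0], "hand": -1}, {"dp": [0, 0, 0.4], "twist": [0, 0, 0], "hand": -1}, {"dp": [0, 0, 0.4], "twist": [0, 0, 0], "hand": -1}])

```text
clock: 6.45
eef_pos: [0.5521, -0.2577, 0.3591]
tcp_rot: [-0.0, 0.499, 0.866, -0.0]
force: [0.4, 0.7, -6.3]
gripper_width: 0.0253
gripper_force: 29.8
```

```bash
python3 - <<'E'
from h import *
a=snap('scene','s2')
a=cv2.resize(a[80:340,250:510,::-1],None,fx=2,fy=2,interpolation=2);cv2.imwrite('pics/s2c.png',a)
E
```

```text
(no output)
```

View pics/s2c.png

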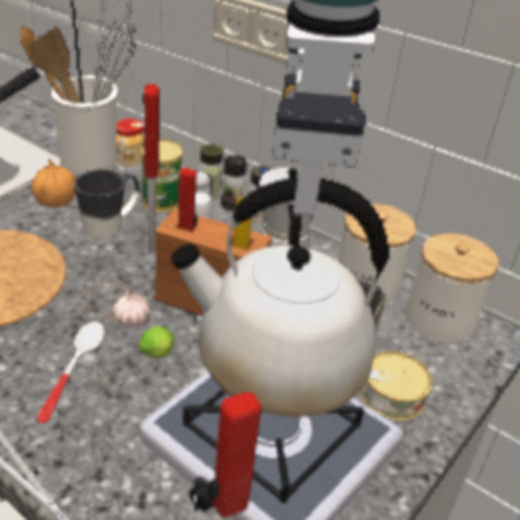

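The picture shows the kettle hanging upright, clear of the pan support at crop (285,330). I now carry it to the mat, keeping it in front of the block.

Call:
play_rows(series=[{"dp": [-0.06, 0.05, 0], "twist": [0, 0, 0], "hand": -1}, {"dp": [-0.12, 0.15, 0], "twist": [0, 0, 0], "hand": -1}, {"dp": [-0.18, 0.28, 0], "twist": [0, 0, 0], "hand": -1}, {"dp": [-0.24, 0.42, 0], "twist": [0, 0, 0], "hand": -1}, {"dp": [-0.3, 0.56, 0], "twist": [0, 0, 0], "hand": -1}, {"dp": [-0.35, 0.7, 0], "twist": [0, 0, 0], "hand": -1}, {"dp": [-0.38, 0.85, 0], "twist": [0, 0, 0], "hand": -1}, {"dp": [-0.38, 1, 0], "twist": [0, 0, 0], "hand": -1}])

```text
clock: 7.5
eef_pos: [0.4752, -0.0568, 0.3591]
tcp_rot: [-0.001, 0.5, 0.866, -0.0]
force: [0.9, 0.4, -6.4]
gripper_width: 0.0253
gripper_force: 30.0
```

Call:
play_rows(series=[{"dp": [0, 0.15, 0], "twist": [0, 0, 0], "hand": -1}, {"dp": [0, 0.3, 0], "twist": [0, 0, 0], "hand": -1}, {"dp": [0.03, 0.45, 0], "twist": [0, 0, 0], "hand": -1}, {"dp": [0.06, 0.6, 0], "twist": [0, 0, 0], "hand": -1}, {"dp": [0.09, 0.73, 0], "twist": [0, 0, 0], "hand": -1}, {"dp": [0.12, 0.85, 0], "twist": [0, 0, 0], "hand": -1}, {"dp": [0.15, 0.95, 0], "twist": [0, 0, 0], "hand": -1}, {"dp": [0.15, 1, 0], "twist": [0, 0, 0], "hand": -1}])

```text
clock: 8.5
eef_pos: [0.5064, 0.1434, 0.359]
tcp_rot: [-0.0, 0.499, 0.867, -0.0]
force: [-0.1, -0.5, -6.7]
gripper_width: 0.0253
gripper_force: 30.0
```

Call:
play_rows(series=[{"dp": [0, 0.1, 0], "twist": [0, 0, 0], "hand": -1}, {"dp": [0.02, 0.2, 0], "twist": [0, 0, 0], "hand": -1}, {"dp": [0.02, 0.3, 0], "twist": [0, 0, 0], "hand": -1}, {"dp": [0.02, 0.4, 0], "twist": [0, 0, 0], "hand": -1}, {"dp": [0.02, 0.5, 0], "twist": [0, 0, 0], "hand": -1}, {"dp": [0.02, 0.56, 0], "twist": [0, 0, 0], "hand": -1}, {"dp": [0.02, 0.57, 0], "twist": [0, 0, 0], "hand": -1}, {"dp": [0.02, 0.57, 0], "twist": [0, 0, 0], "hand": -1}])

```text
clock: 9.5
eef_pos: [0.5105, 0.2553, 0.3594]
tcp_rot: [0.0, 0.5, 0.866, -0.0]
force: [-0.4, -0.4, -6.3]
gripper_width: 0.0255
gripper_force: 30.0
```

Call:
play_rows(series=[{"dp": [0, 0, -0.1], "twist": [0, 0, 0], "hand": -1}, {"dp": [0, 0, -0.2], "twist": [0, 0, 0], "hand": -1}, {"dp": [0, 0, -0.3], "twist": [0, 0, 0], "hand": -1}, {"dp": [0, 0, -0.4], "twist": [0, 0, 0], "hand": -1}, {"dp": [0, 0, -0.5], "twist": [0, 0, 0], "hand": -1}, {"dp": [0, 0, -0.58], "twist": [0, 0, 0], "hand": -1}, {"dp": [0, 0, -0.62], "twist": [0, 0, 0], "hand": -1}, {"dp": [0, 0, -0.65], "twist": [0, 0, 0], "hand": -1}])

```text
clock: 10.5
eef_pos: [0.5107, 0.2561, 0.2295]
tcp_rot: [0.0, 0.499, 0.866, 0.0]
force: [-0.0, 0.9, -6.2]
gripper_width: 0.0252
gripper_force: 30.0
```

Call:
play_rows(series=[{"dp": [0, 0, -0.02], "twist": [0, 0, 0], "hand": -1}, {"dp": [0, 0, -0.04], "twist": [0, 0, 0], "hand": -1}, {"dp": [0, 0, -0.06], "twist": [0, 0, 0], "hand": -1}, {"dp": [0, 0, -0.07], "twist": [0, 0, 0], "hand": -1}, {"dp": [0, 0, -0.08], "twist": [0, 0, 0], "hand": -1}, {"dp": [0, 0, -0.08], "twist": [0, 0, 0], "hand": -1}])

```text
clock: 11.25
eef_pos: [0.5103, 0.2562, 0.2134]
tcp_rot: [-0.0, 0.499, 0.866, -0.0]
force: [-0.9, -0.4, -6.5]
gripper_width: 0.0251
gripper_force: 30.0
```

Call:
play_rows(series=[{"dp": [0, 0, -0.005], "twist": [0, 0, 0], "hand": -1}, {"dp": [0, 0, -0.01], "twist": [0, 0, 0], "hand": -1}, {"dp": [0, 0, -0.012], "twist": [0, 0, 0], "hand": -1}, {"dp": [0, 0, -0.012], "twist": [0, 0, 0], "hand": -1}])

```text
clock: 11.75
eef_pos: [0.5115, 0.2556, 0.2121]
tcp_rot: [0.001, 0.5, 0.866, 0.001]
force: [1.1, -3.5, 3.9]
gripper_width: 0.0251
gripper_force: 30.0
```

Call:
play_rows(series=[{"dp": [0, 0, 0], "twist": [0, 0, 0], "hand": -0.3}, {"dp": [0, 0, 0], "twist": [0, 0, 0], "hand": 0.2}, {"dp": [0, 0, 0], "twist": [0, 0, 0], "hand": 0.6}, {"dp": [0, 0, 0], "twist": [0, 0, 0], "hand": 0.8}, {"dp": [0, 0, 0], "twist": [0, 0, 0], "hand": 0.8}, {"dp": [0, 0, 0], "twist": [0, 0, 0], "hand": 0.8}])

```text
clock: 12.5
eef_pos: [0.5103, 0.2563, 0.211]
tcp_rot: [-0.0, 0.499, 0.866, 0.0]
force: [0.3, -0.4, -0.0]
gripper_width: 0.0793
gripper_force: 0.0
```

Call:
play_rows(series=[{"dp": [0, 0, 0.1], "twist": [0, 0, 0], "hand": 0.8}, {"dp": [0, 0, 0.25], "twist": [0, 0, 0], "hand": 0.8}, {"dp": [0, 0, 0.45], "twist": [0, 0, 0], "hand": 0.8}, {"dp": [0, 0, 0.7], "twist": [0, 0, 0], "hand": 0.8}, {"dp": [0, 0, 0.9], "twist": [0, 0, 0], "hand": 0.8}, {"dp": [0, 0, 0.9], "twist": [0, 0, 0], "hand": 0.8}])

```text
clock: 13.25
eef_pos: [0.512, 0.2567, 0.3944]
tcp_rot: [0.002, 0.499, 0.866, 0.003]
force: [0.3, 0.4, -1.0]
gripper_width: 0.0847
gripper_force: 0.0
```

```bash
python3 - <<'E'
from h import *
a=snap('scene','s3');t=snap('top','t3')
A=cv2.resize(a[90:340,150:450,::-1],None,fx=2,fy=2,interpolation=2)[:500]
cv2.imwrite('pics/s3c.png',A)
T=cv2.resize(t[140:290,210:410,::-1],None,fx=4,fy=4,interpolation=2);cv2.imwrite('pics/t3c.png',T)
E
```

```text
(no output)
```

View pics/s3c.png

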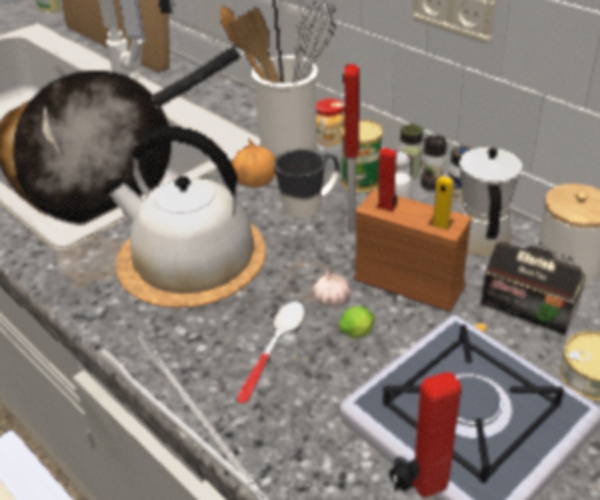

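View pics/t3c.png

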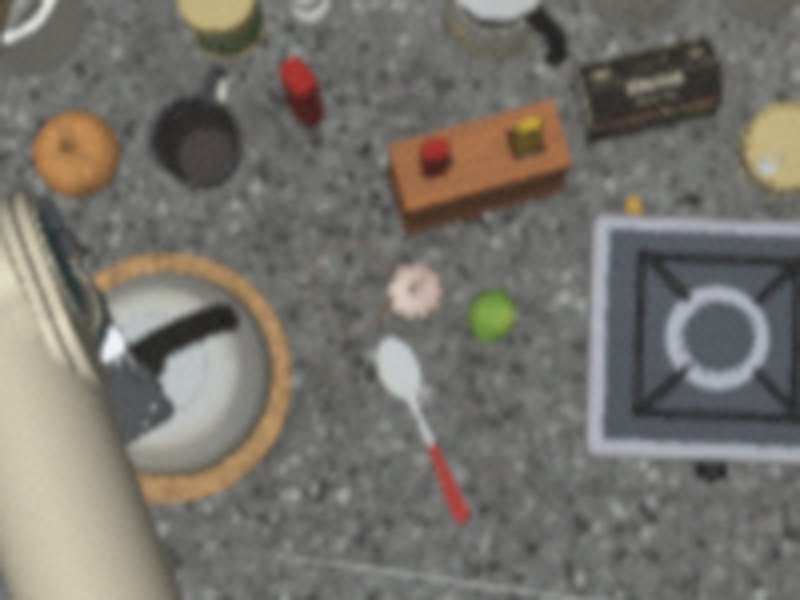

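The kettle stands on the mat, released and upright, at scene crop (190,230). The bare burner cap shows at top crop (717,337) and scene crop (475,402). Now I measure the burner and the lighter.

```bash
python3 - <<'E'
from h import *
im=cv2.imread('pics/top0.png');t=cv2.imread('pics/t3.png')
g=cv2.cvtColor(t,cv2.COLOR_BGR2GRAY)[195:255,360:418]
m=(g>135).astype(np.uint8)
n,l,st,ce=cv2.connectedComponentsWithStats(m)
for i in range(1,n):
    if 40<st[i,4]<900: print(st[i],ce[i]+[360,195],np.round(onz('top',ce[i]+[360,195],.054),4))
T=lambda p:((p[0]+.5)/4-.5+210,(p[1]+.5)/4-.5+140)
S=lambda p:((p[0]+.5)/2-.5+150,(p[1]+.5)/2-.5+90)
print('cap',onz('top',T((717,337)),.058),tri('top',T((717,337)),'scene',S((474,402))))
hsv=cv2.cvtColor(t,cv2.COLOR_BGR2HSV)
m=cv2.inRange(hsv,(0,160,60),(7,255,255))|cv2.inRange(hsv,(173,120,60),(180,255,255));m[:165]=0;m[190:]=0;m[:,:310]=0;m[:,330:]=0
ys,xs=np.nonzero(m);print('lighter top px',xs.min(),xs.max(),ys.min(),ys.max(),xs.mean(),ys.mean())
for p in[(.691,-.001,.23),(.691,-.001,.134)]: print(proj('top',p),proj('scene',p))
a=cv2.cvtColor(cv2.imread('pics/s3.png'),cv2.COLOR_BGR2HSV)
m=cv2.inRange(a,(0,150,60),(7,255,255))|cv2.inRange(a,(173,120,60),(180,255,255));m[:160]=0;m[200:]=0;m[:,:335]=0;m[:,:335]=0;m[:,352:]=0
ys,xs=np.nonzero(m)
for y in range(ys.min(),ys.max()+1,4): print(y,xs[ys==y].min(),xs[ys==y].max())
E
```

```text
[  0   0  58  60 523] [387.27724665 225.54302103] [ 0.5333 -0.2569  0.054 ]
[ 16  16  26  27 248] [388.61693548 224.08467742] [ 0.5387 -0.262   0.054 ]
cap [ 0.53909635 -0.26237431  0.058     ] (array([ 0.54142023, -0.26587526,  0.04544606]), np.float64(0.0038828843372960224))
lighter top px 316 321 175 180 318.56666666666666 177.16666666666666
[318.54452368 175.88916887] [344.34506049 163.6547344 ]
[318.31498565 180.87233022] [343.34628821 191.64671487]
164 341 343
168 340 346
172 340 346
176 340 346
180 340 346
184 340 346
188 340 346
192 339 346
```

Call:
play_rows(series=[{"dp": [0.1, -0.25, 0], "twist": [0, 0, -0.1], "hand": 1}, {"dp": [0.25, -0.5, 0], "twist": [0, 0, -0.2], "hand": 1}, {"dp": [0.4, -0.75, 0], "twist": [0, 0, -0.33], "hand": 1}, {"dp": [0.5, -1, 0], "twist": [0, 0, -0.33], "hand": 1}, {"dp": [0.5, -1, 0], "twist": [0, 0, -0.33], "hand": 1}, {"dp": [0.5, -1, 0], "twist": [0, 0, -0.33], "hand": 1}])

```text
clock: 14.1
eef_pos: [0.6096, 0.0571, 0.3895]
tcp_rot: [-0.001, 0.607, 0.795, -0.001]
force: [-0.5, 0.8, 0.0]
gripper_width: 0.0939
gripper_force: 0.0
```

Call:
play_rows(series=[{"dp": [0.2, -0.15, 0], "twist": [0, 0, 0], "hand": 1}, {"dp": [0.38, -0.28, -0.2], "twist": [0, 0, 0], "hand": 1}, {"dp": [0.38, -0.28, -0.4], "twist": [0, 0, 0], "hand": 1}, {"dp": [0.38, -0.28, -0.5], "twist": [0, 0, 0], "hand": 1}, {"dp": [0.38, -0.28, -0.5], "twist": [0, 0, 0], "hand": 1}, {"dp": [0.38, -0.28, -0.5], "twist": [0, 0, 0], "hand": 1}])

```text
clock: 14.85
eef_pos: [0.6867, 0.0017, 0.292]
tcp_rot: [0.0, 0.606, 0.795, 0.001]
force: [0.4, -0.5, 0.4]
gripper_width: 0.094
gripper_force: 0.0
```

```bash
python3 - <<'E'
from h import *
a=snap('scene','s4');s=monitor.state();print(s["eef_pos"],s["tcp_rot"],s["q"],proj('scene',s["eef_pos"]))
A=cv2.resize(a[70:250,260:440,::-1],None,fx=3,fy=3,interpolation=2);cv2.imwrite('pics/s4c.png',A)
E
```

```text
[0.68694936 0.00126944 0.29248672] [7.74859373e-04 6.06441214e-01 7.95127501e-01 8.43149705e-04] [-0.26047165  0.64718966  0.41777894  1.29036661 -0.26092376  1.25474613
  0.42977268] [343.42540871 143.94525508]
```

View pics/s4c.png

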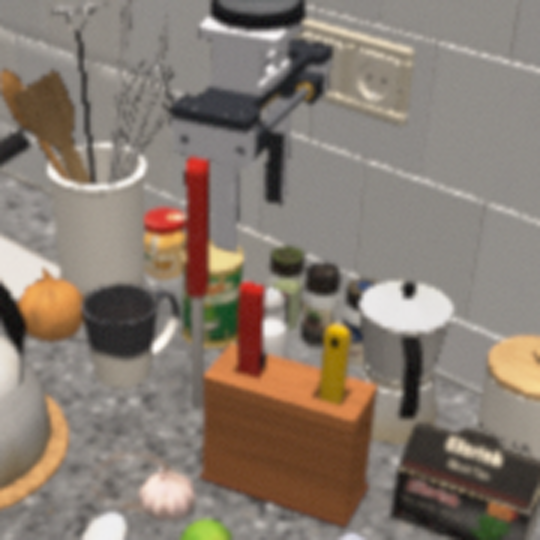

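The picture shows the open fingers at (225,200) and (275,170), straddling the axis of the lighter tail at (251,290). The tall red one is well to the side, so I descend.

Call:
play_rows(series=[{"dp": [0.01, -0.005, -0.12], "twist": [0, 0, 0], "hand": 1}, {"dp": [0.01, -0.005, -0.24], "twist": [0, 0, 0], "hand": 1}, {"dp": [0.01, -0.005, -0.36], "twist": [0, 0, 0], "hand": 1}, {"dp": [0.01, -0.005, -0.48], "twist": [0, 0, 0], "hand": 1}, {"dp": [0.01, -0.005, -0.58], "twist": [0, 0, 0], "hand": 1}, {"dp": [0.01, -0.005, -0.65], "twist": [0, 0, 0], "hand": 1}, {"dp": [0.01, -0.005, -0.65], "twist": [0, 0, 0], "hand": 1}, {"dp": [0.01, -0.005, -0.65], "twist": [0, 0, 0], "hand": 1}])

```text
clock: 15.9
eef_pos: [0.6891, -0.0008, 0.1622]
tcp_rot: [0.001, 0.607, 0.795, 0.001]
force: [-0.3, -0.7, 0.4]
gripper_width: 0.0938
gripper_force: 0.0
```

Call:
play_rows(series=[{"dp": [0, 0, 0], "twist": [0, 0, 0], "hand": 0}, {"dp": [0, 0, 0], "twist": [0, 0, 0], "hand": -0.3}, {"dp": [0, 0, 0], "twist": [0, 0, 0], "hand": -0.5}, {"dp": [0, 0, 0], "twist": [0, 0, 0], "hand": -0.6}, {"dp": [0, 0, 0], "twist": [0, 0, 0], "hand": -1}, {"dp": [0, 0, 0], "twist": [0, 0, 0], "hand": -1}, {"dp": [0, 0, 0], "twist": [0, 0, 0], "hand": -1}, {"dp": [0, 0, 0], "twist": [0, 0, 0], "hand": -1}])

```text
clock: 16.9
eef_pos: [0.6884, -0.0008, 0.1611]
tcp_rot: [0.0, 0.607, 0.795, 0.0]
force: [-0.7, 0.1, -0.0]
gripper_width: 0.0177
gripper_force: 0.1
```

Call:
play_rows(series=[{"dp": [0, 0, 0], "twist": [0, 0, 0], "hand": -1}, {"dp": [0, 0, 0], "twist": [0, 0, 0], "hand": -1}, {"dp": [0, 0, 0], "twist": [0, 0, 0], "hand": -1}])

```text
clock: 17.27
eef_pos: [0.6884, -0.0008, 0.1611]
tcp_rot: [0.0, 0.607, 0.795, 0.0]
force: [0.5, 0.1, -0.3]
gripper_width: 0.0171
gripper_force: 30.0
```

Call:
play_rows(series=[{"dp": [0, 0, 0.08], "twist": [0, 0, 0], "hand": -1}, {"dp": [0, 0, 0.16], "twist": [0, 0, 0], "hand": -1}, {"dp": [0, 0, 0.26], "twist": [0, 0, 0], "hand": -1}, {"dp": [0, 0, 0.38], "twist": [0, 0, 0], "hand": -1}, {"dp": [0, 0, 0.52], "twist": [0, 0, 0], "hand": -1}, {"dp": [0, 0, 0.68], "twist": [0, 0, 0], "hand": -1}, {"dp": [0, 0, 0.84], "twist": [0, 0, 0], "hand": -1}, {"dp": [0, 0, 1], "twist": [0, 0, 0], "hand": -1}])

```text
clock: 18.27
eef_pos: [0.6877, -0.0012, 0.3636]
tcp_rot: [0.0, 0.607, 0.795, 0.0]
force: [-0.1, 0.4, -1.7]
gripper_width: 0.0167
gripper_force: 30.0
```

Call:
play_rows(series=[{"dp": [-0.2, 0, 0], "twist": [0, 0, 0], "hand": -1}, {"dp": [-0.4, -0.1, 0], "twist": [0, 0, 0], "hand": -1}, {"dp": [-0.6, -0.25, 0], "twist": [0, 0, 0], "hand": -1}, {"dp": [-0.8, -0.45, 0], "twist": [0, 0, 0], "hand": -1}, {"dp": [-0.85, -0.6, 0], "twist": [0, 0, 0], "hand": -1}, {"dp": [-0.85, -0.6, 0], "twist": [0, 0, 0], "hand": -1}])

```text
clock: 19.02
eef_pos: [0.5168, -0.1239, 0.3629]
tcp_rot: [0.001, 0.609, 0.793, 0.0]
force: [0.6, 0.9, -0.0]
gripper_width: 0.0168
gripper_force: 30.0
```

Call:
play_rows(series=[{"dp": [0, 0, 0], "twist": [-0.14, -0.04, 0], "hand": -1}, {"dp": [0, 0, 0], "twist": [-0.29, -0.08, 0], "hand": -1}, {"dp": [0, 0, 0], "twist": [-0.48, -0.132, 0], "hand": -1}, {"dp": [0, -0.05, 0], "twist": [-0.67, -0.185, 0], "hand": -1}, {"dp": [0, -0.1, 0], "twist": [-0.82, -0.225, 0], "hand": -1}, {"dp": [0, -0.15, 0], "twist": [-0.964, -0.264, 0], "hand": -1}, {"dp": [0, -0.15, 0], "twist": [-0.964, -0.264, 0], "hand": -1}, {"dp": [0, -0.15, 0], "twist": [-0.964, -0.264, 0], "hand": -1}])

```text
clock: 20.02
eef_pos: [0.519, -0.1503, 0.3617]
tcp_rot: [0.304, 0.561, 0.734, -0.231]
force: [0.7, -0.7, -0.9]
gripper_width: 0.0164
gripper_force: 30.0
```

```bash
cat > tip.py <<'E'
from h import *
im=read_camera('top');sc=read_camera('scene');s=monitor.state();R=Ro.from_quat(np.roll(s["tcp_rot"],-1)).as_matrix()
p=np.array(s["eef_pos"]);tip=p+.155*R[:,2];print('tcp',p,'z',R[:,2],'tip',tip,'q',np.round(s["q"],2))
print('tail',p-.069*R[:,2])
for n,i in(('top',im),('scene',sc)):
    print(n,'tip px',proj(n,tip),'junction',proj(n,p+.041*R[:,2]),'burner',proj(n,(.5395,-.262,.058)))
t=np.array([.5395,-.262,.073]);print('shift shares',(t-tip)/.2)
u=proj('top',tip).astype(int);v=proj('scene',tip).astype(int)
f=lambda i,c:cv2.resize(i[max(c[1]-50,0):c[1]+50,c[0]-50:c[0]+50,::-1],(400,400),interpolation=2)
cv2.imwrite('pics/tip%d.png'%int(s["clock"]*100),np.hstack([f(im,u),f(sc,v)]))
print(int(s["clock"]*100),'crop origins',u-50,v-50)
E
python3 tip.py
```

```text
tcp [ 0.51883066 -0.15123029  0.36193443] z [ 0.18707283 -0.68054209 -0.70842517] tip [ 0.54782695 -0.25671431  0.25212853] q [-0.82  0.37  0.72  1.97  0.71  0.91 -0.33]
tail [ 0.50592264 -0.10427289  0.41081577]
top tip px [396.18620903 216.23289536] junction [376.16783325 220.66659062] burner [388.77149081 223.76831717]
scene tip px [393.64362417 224.03543518] junction [360.75329338 183.14059417] burner [384.6717307 287.0705027]
shift shares [-0.04163477 -0.02642843 -0.89564265]
2012 crop origins [346 166] [343 174]
```

Call:
play_rows(series=[{"dp": [-0.04, -0.03, -0.15], "twist": [0, 0, 0], "hand": -1}, {"dp": [-0.04, -0.03, -0.3], "twist": [0, 0, 0], "hand": -1}, {"dp": [-0.04, -0.03, -0.45], "twist": [0, 0, 0], "hand": -1}, {"dp": [-0.04, -0.03, -0.6], "twist": [0, 0, 0], "hand": -1}, {"dp": [-0.04, -0.03, -0.7], "twist": [0, 0, 0], "hand": -1}, {"dp": [-0.04, -0.03, -0.8], "twist": [0, 0, 0], "hand": -1}, {"dp": [-0.04, -0.03, -0.83], "twist": [0, 0, 0], "hand": -1}, {"dp": [-0.04, -0.03, -0.83], "twist": [0, 0, 0], "hand": -1}])

```text
clock: 21.12
eef_pos: [0.5107, -0.1572, 0.1955]
tcp_rot: [0.304, 0.561, 0.734, -0.232]
force: [0.2, -0.5, -0.7]
gripper_width: 0.0173
gripper_force: 30.0
```

```bash
python3 tip.py; cp pics/tip2[1-9]*.png pics/last.png; ls pics
```

```text
tcp [ 0.51087363 -0.15700034  0.1958499 ] z [ 0.18741529 -0.68139899 -0.70751037] tip [ 0.539923   -0.26261718  0.08618579] q [-0.77  0.68  0.75  2.18  0.82  0.47 -0.65]
tail [ 0.49794197 -0.10998381  0.24466812]
top tip px [390.13005883 222.98594359] junction [371.75469553 227.33466552] burner [388.77149081 223.76831717]
scene tip px [386.12807713 279.38402675] junction [356.54819375 244.07303475] burner [384.6717307 287.0705027]
shift shares [-0.00211499  0.00308589 -0.06592897]
2122 crop origins [340 172] [336 229]
last.png
s1.png
s1c.png
s2.png
s2c.png
s3.png
s3c.png
s4.png
s4c.png
sc.png
scene0.png
t1.png
t3.png
t3c.png
tc.png
tip2012.png
tip2122.png
top0.png
```

View pics/last.png

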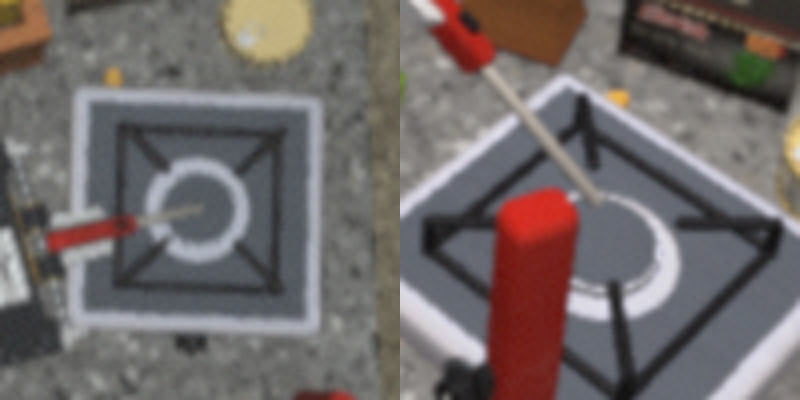

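The left half shows the nose tip at (202,207) beside the cap centre at (197,210). The right half has the tip at (598,200), as predicted. I lower the last 13 mm.

Call:
play_rows(series=[{"dp": [-0.005, 0.003, -0.02], "twist": [0, 0, 0], "hand": -1}, {"dp": [-0.005, 0.003, -0.04], "twist": [0, 0, 0], "hand": -1}, {"dp": [-0.005, 0.003, -0.06], "twist": [0, 0, 0], "hand": -1}, {"dp": [-0.005, 0.003, -0.06], "twist": [0, 0, 0], "hand": -1}, {"dp": [-0.005, 0.003, -0.06], "twist": [0, 0, 0], "hand": -1}, {"dp": [-0.005, 0.003, -0.06], "twist": [0, 0, 0], "hand": -1}, {"dp": [-0.005, 0.003, -0.06], "twist": [0, 0, 0], "hand": -1}, {"dp": [-0.005, 0.003, -0.06], "twist": [0, 0, 0], "hand": -1}])

```text
clock: 22.22
eef_pos: [0.5093, -0.1562, 0.1831]
tcp_rot: [0.304, 0.561, 0.734, -0.232]
force: [0.8, -0.4, -0.7]
gripper_width: 0.0168
gripper_force: 30.0
```

```bash
python3 - <<'E'
from h import *
t=read_camera('top');s=monitor.state();R=Ro.from_quat(np.roll(s["tcp_rot"],-1)).as_matrix()
print(np.array(s["eef_pos"])+.155*R[:,2],s["force"],np.abs(s["joint_velocities"]).max(),s["gripper_force"])
hsv=cv2.cvtColor(t,cv2.COLOR_RGB2HSV);m=cv2.inRange(hsv,(5,80,80),(20,255,255));m[:, :215]=0;m[:,290:]=0;m[:195]=0
g=cv2.inRange(hsv,(0,0,130),(180,50,255));g[:195]=0;g[270:]=0;g[:,:220]=0;g[:,282:]=0
n,l,st,ce=cv2.connectedComponentsWithStats(cv2.morphologyEx(g,2,np.ones((3,3))));k=1+np.argmax(st[1:,4]);print(st[k],ce[k],onz('top',ce[k],.08))
E
```

```text
[ 0.53831128 -0.26178834  0.07346523] [ 0.04293773 -0.26639918  0.46440899] 0.0026693199530218085 29.99983459711075
[ 223  223   59   47 1458] [258.89917695 246.04252401] [0.46225988 0.21854546 0.08      ]
```

```bash
python3 -c "
from station import workorder
print(workorder.hand_in())"
```

```text
the job is handed in; nothing more can be done
None
```

The job is handed in, with no verdict returned: the kettle stands released on the cork mat about 1 cm off its centre, and the lighter is held at about 45° with its nose tip about 15 mm above the middle of the burner cap.

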